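# Seat the probe rod and lock it with the cam lever

## Task

Gently push the probe rod straight down by its knob until you feel it come to rest on the spring-loaded seat hidden inside the chamber, pressing the seat a little but never jamming it hard against its bottom. Then flip the cam lever down past its over-center point so that it snaps shut and clamps the rod there, and let go, leaving the jar, the cup and the driver where they stand.

Things in the scene. Friction and masses are not known exactly. Their poses are not given: they have to be found in the camera images.
- station: White instrument housing fixed to the bench, 200 (x) x 280 (y) x 90 mm high. Origin: centre of its underside, on the rod's vertical axis; x points away from its screen side, y to the lever's side, z up. On top, centred on the rod's axis, is an aluminium clamp block 56 (x) x 60 (y) mm, its top 140 mm above the bench
- chamber: Closed chamber in the housing under the block; origin on the rod's axis, 12 mm above the bench. A sprung seat hidden in it meets the rod's tip at some rod travel between 25 and 50 mm; the depth differs each time, is not measured and must be felt. The seat yields from 2.5 N, 0.6 N more per mm, and bottoms after 10 mm at 8.5 N; then it is rigid
- probe_rod (a joint): Upright steel rod, 10 mm thick, in a snug gland; value: travel down in m, 0 highest, 0.062 lowest; starts at 0 to 0.012. Drag is 7 N, weight 2.3 to 3.6 N: it stays where left (also on the pressed seat). Pushing it down freely takes 3.4 to 4.7 N at low speed (drag grows by 4 N per m/s); the seat's force adds to that. Once clamped it cannot be slid
- knob_top (a point): Centre of the flat top of the black round knob on the rod's upper end, 32 mm in diameter, 18 mm high. 218 mm above the bench at rod travel 0, sinks with the rod
- cam_lever (a joint): Dark steel lever beside the block, 102 mm long, 8 thick, 18 wide (26 past 68). Value in rad: 0 open, pointing to the station's +y and 1.047 (60 deg) above level; grows as it is pressed out and down; 1.3 shut, on its stop. Starts at 0 to 0.25. Resists from 0.3 on (most near 0.65: some 8 N at the paddle) and springs back if let go before its over-center point at 1.1; past it, snaps shut by itself
- lever_hinge (a point): Middle of the lever's hinge axis, which runs along the station's x: 46 mm to the station's +y from the rod's axis, 128 mm above the bench
- lever_pad (a point): Middle of the face to press on the lever's wide end (it faces up and towards the rod when open): 85 mm from the hinge along the lever, 4 mm off the lever's middle plane
- sample_jar: Bystander: loose glass jar with steel cap, 60 mm in diameter, 85 mm high, origin at the centre of its underside
- steel_cup: Bystander: loose open steel cup, 68 mm in diameter, 70 mm high, origin at the centre of its underside
- hex_driver: Bystander: loose hand driver with grey handle lying on the bench, 170 mm long

How it is judged (in metres and radians):
On the way:
1. the rod stands on the spring seat (pressing it with more than 2 N) while the cam lever is still open (below 0.5 rad) (contact force between chamber and anything else above 2 N and value of joint cam_lever below 0.5 rad), for 0.2 s.
At the end, for the whole second after the job is handed in: the cam lever is shut beyond its over-center point (joint above 1.2 rad) and still, and the clamped rod still stands on the spring seat, pressing it with more than 2 N (value of joint cam_lever above 1.2 rad and contact force between chamber and anything else above 2 N and velocity of joint cam_lever between -0.05 and 0.05 rad/s); the robot touches nothing.
It fails at once if the rod is driven into the chamber's seat with more than 14 N (spring jammed on its bottom) (contact force between chamber and anything else above 14 N).
It fails at once if a bystander (jar, cup, driver) is moved by more than 30 mm (distance of any of sample_jar, steel_cup, hex_driver from where it was at the start of the episode above 0.03 m).
It also fails if it takes over 40 s, if anything falls off the work surface, if the arm or the gripper's body presses on something with over 40 N, if the wrist force passes 120 N, or if a joint passes its speed limit or range.

## Robot

A 6-joint arm with a two-finger parallel gripper is mounted at the origin on the work surface. World frame = base frame: x ahead of the robot, y to its left, z up, the work surface at z = 0. Lengths are in m, angles in degrees, forces in N, time in s.
With the tool pointing down it reaches from about 0.275 to 0.775 m from the base axis. Payload 14.6 kg.
Tool frame: the origin (TCP) lies midway between the tips of the shut fingers; the grasp point (between the pads) lies 19 mm behind it; z points along the fingers, y is the direction in which the jaws open and shut (so a half turn about z gives the same grasp; the last joint's range is limited). The gripper opens to 85 mm and grips with 20 to 120 N. Pads are 22 mm wide; open, the fingers measure 114 mm over their backs; the gripper's body (76 mm by 85 mm) begins 54 mm behind the grasp point. The pads swing forward as they close: fully open they stand 13 mm farther back than shut.
Start: joints at [-81.263, 15.075, -2.767, 72.158, 0, 81.102], TCP at [0.159, -0.5, 0.198] pointing down, gripper open.
Joint ranges: [-151.79, 151.79], [-50.71, 97.33], [-67.44, 78.34], [-121.81, 120.89], [-77.56, 73.72], [-180, 180]. Speed limits (degrees/s): [108.29, 108.29, 147.25, 159.86, 180, 180].

## Interface

Orientations are given as a 3x3 rotation matrix whose columns are the frame's x, y, z axes.
In Python, from bench import read_state, grab_frame, close_job gives the robot as it stands.
- The arm moves only by the tool send_rows, never from a script. Its argument "increments" is a list of rows, each an object with "delta_pos": the shift along the tool's x, y, z in m, a list of three; "twist": the turn about the tool's z in degrees. A call has 1 to 12 rows; each row shifts and turns the commanded pose from where the row before left it, along the tool's axes as they then stand; what a row does not reach is not made up. A row lasts 1/8 s, in which the tool goes at most 62.5 mm and 10.7 degrees, less where a joint would pass 70% of its speed; a pose out of reach is approached as far as the arm can. A call with a gripper value outside its range is refused whole. "grip" is the closure, from 0 (fully open) to 1 (shut), set as the call begins (left out, the last holds). The fingers move at their own pace and stop on an object; the grip force is fixed at half the most. Time passes only in rows, so rows that do not move let the fingers close. It gives the time, the measured TCP pose, the force and the opening at its end, in the units of the state.
- read_state(): the state, without advancing time (a new reading comes with each control period).
- grab_frame(name): name is "side" or "top"; returns a dict with "pixels" (420x560x3 uint8, blue, green, red), "z_map" (420x560 float32, m along the optical axis (not along the pixel's ray), 0 where there is no reading), "fx", "fy", "cx", "cy" (pixels), "T" (4x4, takes a point from camera to world coordinates). Camera axes: x right, y up, looking along -z (the intrinsics and any distortion apply to the point x, -y, -z); pixel columns grow to the right and rows downward; lengths in m; the calibration is good to about 2 mm. A picture is of the moment at which its call begins.
- close_job(): hands the job in, once; it reports no verdict.
The state is a dict: "time": time; "joints": joint angles; "qvel": joint speeds; "joint_efforts": joint torques, N m; "ee_pos": TCP position; "ee_rot": TCP orientation; "contact_force": force on the tool from outside, world axes, zero at the start; "moment": the same for the moment, N m; "width": finger opening in m.
Only numpy, scipy, OpenCV 4.12 (cv2) and the standard library are available. Lean on these libraries where they do the work, as an engineer would, in place of code of your own. Each camera call takes 0.05 s, during which the arm holds its last target.

## Working session

There is one attempt and no reset: what is moved stays moved. The work goes in short steps, Python scripts to look and compute and a tool call to move; the robot and the scene stay as the last step left them, time stands still between calls to the robot, and variables do not carry over. Pictures are saved under pics/ and viewed, and the job is handed in when it is done.

Besides the shell and the picture viewer there is one more tool, called after "Emit:" as name(argument=value, ...), one argument or row to a line, values as JSON. send_rows: Moves the arm, as the interface text tells. Its arguments: {"type":"object","properties":{"increments":{"type":"array"},"grip":{"type":"number"}},"required":["increments"]}

```bash
mkdir -p pics; python3 - <<'E'
from bench import *
import cv2,numpy as np
s=read_state()
for k in s: print(k,np.round(s[k],4).tolist())
for n in("side","top"):
    f=grab_frame(n); cv2.imwrite(f"pics/{n}0.png",f["pixels"]); np.savez(f"{n}0.npz",**f)
    print(n,f["fx"],f["fy"],f["cx"],f["cy"],np.round(f["T"],4).tolist(),[k for k in f])
E
```

```text
time 0.0
joints [-81.2606, 15.0989, -2.8043, 72.159, -0.0018, 81.1015]
qvel [-0.1587, -0.0535, -0.0074, -0.0101, 0.052, 0.0335]
joint_efforts [0.0009, -63.7622, 38.4561, 0.0136, 0.0, 0.0]
ee_pos [0.159, -0.5, 0.1978]
ee_rot [[0.953, 0.303, -0.0002], [0.303, -0.953, 0.0011], [0.0001, -0.0011, -1.0]]
contact_force [-0.5439, 0.4666, -0.7264]
moment [0.0265, -0.0011, -0.0181]
width 0.0852
side 437.33299445160975 437.33299445160975 281.075666013136 206.99592799547995 [[0.981, 0.1148, -0.1563, 0.4241], [-0.1935, 0.5279, -0.8269, -0.796], [-0.0124, 0.8415, 0.5401, 0.6809], [0.0, 0.0, 0.0, 1.0]] ['pixels', 'z_map', 'fx', 'fy', 'cx', 'cy', 'T']
top 519.3781762801141 519.3781762801141 277.76513763103463 209.15960147049952 [[-0.0205, 0.9973, -0.0699, 0.4851], [-0.9994, -0.0184, 0.0307, 0.0398], [0.0294, 0.0705, 0.9971, 1.1924], [0.0, 0.0, 0.0, 1.0]] ['pixels', 'z_map', 'fx', 'fy', 'cx', 'cy', 'T']
```

View pics/side0.png

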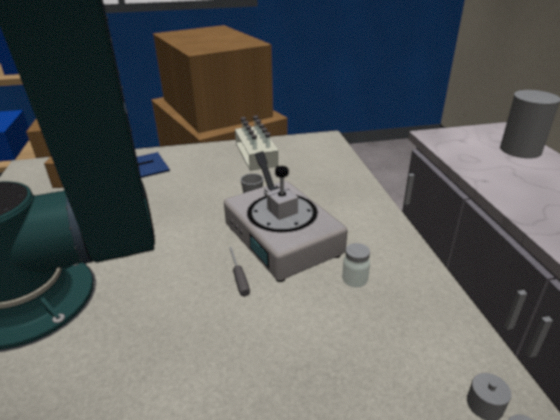

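View pics/top0.png

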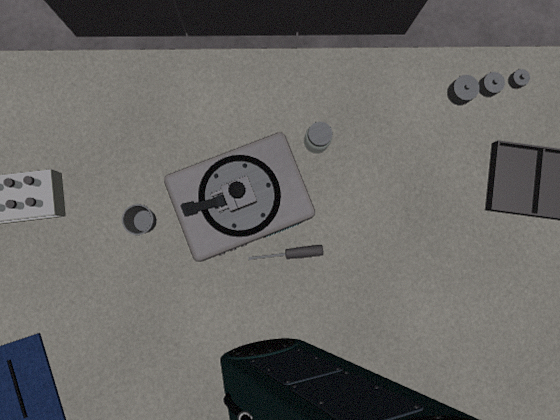

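The top view shows the housing with its corners near (165,175), (287,133), (314,213) and (198,261). The knob is at (237,189), and the lever's paddle reaches left to about (190,209). The cup is at (140,219), the jar at (318,136) and the driver at (290,253). Next I measure these from depth.

```bash
cat > h.py <<'E'
import numpy as np,cv2
def cloud(f):
    z=f["z_map"];v,u=np.mgrid[0:z.shape[0],0:z.shape[1]]
    x=(u-f["cx"])/f["fx"]*z;y=-(v-f["cy"])/f["fy"]*z
    T=f["T"];P=np.stack([x,y,-z],-1)@T[:3,:3].T+T[:3,3];P[z<=0]=np.nan
    return P
def proj(f,p):
    T=np.array(f["T"]);c=(np.asarray(p)-T[:3,3])@T[:3,:3];return f["cx"]+f["fx"]*c[0]/-c[2],f["cy"]-f["fy"]*c[1]/-c[2]
E
python3 - <<'E'
from h import *
for n in("top","side"):
    f=dict(np.load(n+"0.npz"));P=cloud(f)
    box=(P[...,0]>.3)&(P[...,0]<.8)&(P[...,1]>-.2)&(P[...,1]<.35)
    if n=="top": print("bench z",np.nanmedian(P[300:330,100:200,2]))
    h=box&(P[...,2]>.08)&(P[...,2]<.1)
    r=cv2.minAreaRect(P[h][:,:2].astype(np.float32));print(n,"housing",h.sum(),r)
    for lo,hi in((.13,.15),(.15,.18),(.18,.2),(.2,.225)):
        m=box&(P[...,2]>lo)&(P[...,2]<hi)
        q=P[m]
        if len(q): print(lo,hi,len(q),np.median(q,0).round(4),q.min(0).round(4),q.max(0).round(4))
    img=f["pixels"]
    c=img[120:270,150:340] if n=="top" else img[130:280,200:390]
    cv2.imwrite(f"pics/{n}0c.png",cv2.resize(c,None,fx=4,fy=4,interpolation=cv2.INTER_CUBIC))
E
```

```text
bench z -2.4693652976304215e-05
top housing 10868 ((0.6099013090133667, 0.04179251194000244), (0.1993403434753418, 0.37706851959228516), 20.343564987182617)
0.13 0.15 799 [0.5826 0.1019 0.1392] [0.5558 0.0512 0.1301] [0.6281 0.1439 0.1495]
0.15 0.18 123 [0.5688 0.1534 0.1651] [0.5555 0.1392 0.15  ] [0.5792 0.1663 0.1799]
0.18 0.2 122 [0.5623 0.172  0.1918] [0.5468 0.0731 0.1802] [0.6006 0.1841 0.1998]
0.2 0.225 329 [0.5869 0.0935 0.2098] [0.5445 0.0711 0.2002] [0.6095 0.1947 0.215 ]
side housing 4770 ((0.6088961958885193, 0.04234425723552704), (0.20008842647075653, 0.37738269567489624), 19.417484283447266)
0.13 0.15 483 [0.5857 0.0845 0.14  ] [0.5563 0.0521 0.1301] [0.6298 0.1464 0.1494]
0.15 0.18 167 [0.5724 0.1489 0.1646] [ 0.3001 -0.0212  0.15  ] [0.5994 0.1672 0.1798]
0.18 0.2 128 [0.5671 0.1691 0.1919] [0.5486 0.0702 0.1807] [0.6068 0.1838 0.2   ]
0.2 0.225 186 [0.5869 0.088  0.2089] [ 0.3002 -0.0565  0.2002] [0.609  0.1902 0.2247]
```

View pics/top0c.png

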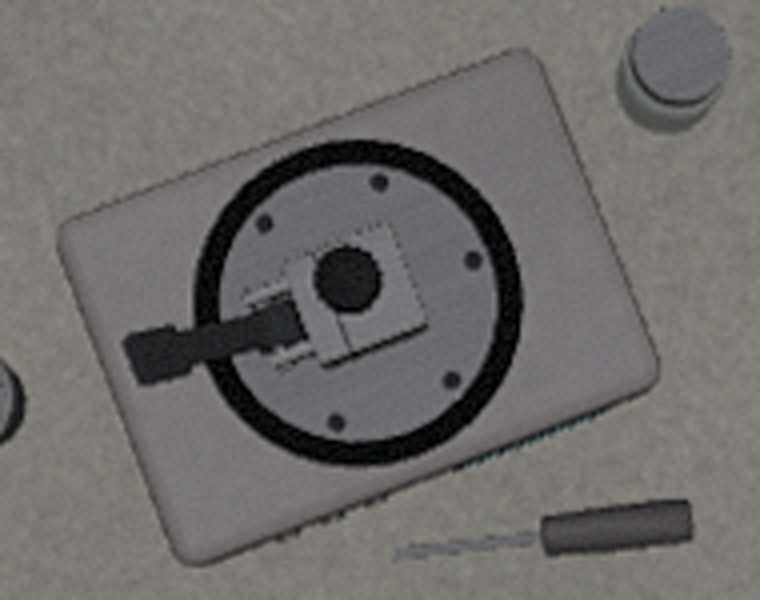

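View pics/side0c.png

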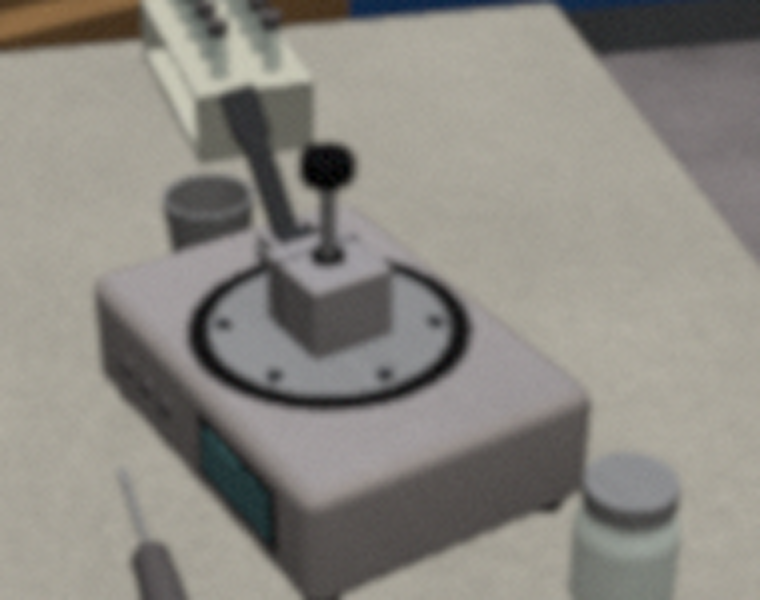

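The crops show the knob at about (237,189) in the top frame. The lever points to world +y, slightly towards -x, and the screen is on the robot side. I'll clean up the fit.

```bash
python3 - <<'E'
from h import *
for n in("top","side"):
    f=dict(np.load(n+"0.npz"));P=cloud(f)
    box=(P[...,0]>.4)&(P[...,0]<.8)&(P[...,1]>-.15)&(P[...,1]<.3)
    h=(box&(abs(P[...,2]-.09)<.004)).astype(np.uint8)
    nn,l,s,c=cv2.connectedComponentsWithStats(h);k=1+np.argmax(s[1:,4])
    r=cv2.minAreaRect(P[l==k][:,:2].astype(np.float32));print(n,"housing",r)
    kn=box&(P[...,2]>.195)&(P[...,2]<.222)&(P[...,1]<.12)&(P[...,0]>.55)
    q=P[kn];zt=np.percentile(q[:,2],80);t=q[abs(q[:,2]-zt)<.003]
    print("knob",len(t),zt,np.median(t[:,2]),cv2.minEnclosingCircle(t[:,:2].astype(np.float32)),t.mean(0))
    yaw=np.radians(20.);c0=t.mean(0)
    ux=np.array([np.cos(yaw),np.sin(yaw)]);uy=np.array([-np.sin(yaw),np.cos(yaw)])
    L=box&(P[...,2]>.145)&(P[...,1]>.12);q=P[L];d=q[:,:2]-c0[:2]
    a=d@uy;b=d@ux
    print("lever n",len(q),"x off vs y fit",np.polyfit(a,b,1),"z vs y",np.polyfit(a,q[:,2],1),np.degrees(np.arctan(np.polyfit(a,q[:,2],1)[0])),"y range",a.min(),a.max(),q[:,2].max(), "bx",b.min(),b.max())
    R=np.load
    for nm,m in (("jar",(P[...,2]>.06)&(P[...,2]<.1)&(P[...,0]>.65)&(P[...,1]<0)&(P[...,1]>-.15)&(l!=k)),("cup",(P[...,2]>.03)&(P[...,2]<.08)&(P[...,1]>.22)&(P[...,1]<.33)&(P[...,0]>.45)&(P[...,0]<.7)&(l!=k))):
        q=P[m]
        if len(q):print(nm,len(q),q.min(0).round(3),q.max(0).round(3))
E
```

```text
top housing ((0.592843770980835, 0.08802534639835358), (0.19516390562057495, 0.274448037147522), 20.2894229888916)
knob 181 0.21188135878875541 0.21077250437775807 ((0.5926962494850159, 0.08730125427246094), 0.016281133517622948) [0.593037   0.08773624 0.21099049]
lever n 351 x off vs y fit [-0.00791842 -0.000146  ] z vs y [1.23865425 0.0785983 ] 51.08509834483941 y range 0.054217121672980054 0.11047181218097428 0.21280014619424859 bx -0.013250956581479154 0.012646772525962418
jar 604 [ 0.651 -0.114  0.06 ] [ 0.752 -0.     0.097]
cup 276 [0.516 0.221 0.03 ] [0.649 0.33  0.08 ]
side housing ((0.593654453754425, 0.08794347941875458), (0.19667433202266693, 0.27798211574554443), 20.44361686706543)
knob 79 0.2117505341282625 0.21140516985704155 ((0.5937334895133972, 0.08751309663057327), 0.016692345961928368) [0.59380269 0.0863483  0.21131989]
lever n 276 x off vs y fit [-0.02061025  0.00091544] z vs y [1.26495066 0.07429722] 51.67205439818952 y range 0.05479924427199089 0.11033894962368113 0.21115130950589 bx -0.012839722440681671 0.012895765953872663
jar 795 [ 0.651 -0.117  0.06 ] [ 0.752 -0.003  0.089]
cup 225 [0.516 0.272 0.032] [0.582 0.33  0.074]
```

Station origin is (0.593, 0.0877), yaw 20.3°. Knob top at z=0.211 puts rod travel at about 7 mm, and the lever reads about 0.15 rad. First move: raise, close the fingers, and turn so tool x lies along station y. That keeps the jaws' spread clear of the lever.

Emit:
send_rows(
  increments=[
    {"delta_pos": [0,0,-0.01],"twist": -10.3},
    {"delta_pos": [0,0,-0.01],"twist": -10.3},
    {"delta_pos": [0,0,-0.01],"twist": -10.3},
    {"delta_pos": [0,0,-0.01],"twist": -10.3},
    {"delta_pos": [0,0,-0.01],"twist": -10.3},
    {"delta_pos": [0,0,-0.01],"twist": -10.3},
    {"delta_pos": [0,0,-0.01],"twist": -10.3},
    {"delta_pos": [0,0,-0.01],"twist": -10.3},
    {"delta_pos": [0,0,0],"twist": -10.3},
    {"delta_pos": [0,0,0],"twist": 0},
  ],
  grip=1,
)

```text
time: 1.35
ee_pos: [0.159, -0.5002, 0.2781]
ee_rot: [[-0.346, 0.938, -0.0], [0.938, 0.346, 0.0], [0.0, 0.0, -1.0]]
contact_force: [-0.7, -0.4, -0.9]
width: -0.0
```

```bash
cat > d.py <<'E'
from bench import read_state
import numpy as np
s=read_state();R=np.array(s["ee_rot"]);p=np.array(s["ee_pos"])
C=np.array([.593,.0877]);y=np.radians(20.3);ux=np.array([np.cos(y),np.sin(y),0]);uy=np.array([-np.sin(y),np.cos(y),0])
d=p-np.r_[C,0]
print("t",s["time"],"p",p.round(4),"station xyz",(d@ux).round(4),(d@uy).round(4),p[2].round(4),"F",np.round(s["contact_force"],2),"w",s["width"],"yaw",np.degrees(np.arctan2(R[1,0],R[0,0])).round(2),"tilt",R[:,2].round(4))
print("delta tool to above knob z.25:",(R.T@(np.r_[C,.25]-p)).round(4))
E
python3 d.py
```

```text
t 1.35 p [ 0.159  -0.5002  0.2781] station xyz -0.611 -0.4009 0.2781 F [-0.71 -0.42 -0.87] w -1.1355574025259379e-05 yaw 110.27 tilt [-0.e+00  4.e-04 -1.e+00]
delta tool to above knob z.25: [0.4011 0.6108 0.0283]
```

Emit:
send_rows(
  increments=[
    {"delta_pos": [0.0225,0.034,0],"twist": 0},
    {"delta_pos": [0.0225,0.034,0],"twist": 0},
    {"delta_pos": [0.0225,0.034,0],"twist": 0},
    {"delta_pos": [0.0225,0.034,0],"twist": 0},
    {"delta_pos": [0.0225,0.034,0],"twist": 0},
    {"delta_pos": [0.0225,0.034,0],"twist": 0},
    {"delta_pos": [0.0225,0.034,0],"twist": 0},
    {"delta_pos": [0.0225,0.034,0],"twist": 0},
    {"delta_pos": [0.0225,0.034,0],"twist": 0},
    {"delta_pos": [0.0225,0.034,0],"twist": 0},
    {"delta_pos": [0.0225,0.034,0],"twist": 0},
    {"delta_pos": [0.0225,0.034,0],"twist": 0},
  ],
)

```text
time: 2.85
ee_pos: [0.4483, -0.1041, 0.2781]
ee_rot: [[-0.343, 0.939, -0.0], [0.939, 0.343, 0.0], [0.0, -0.0, -1.0]]
contact_force: [0.3, -0.2, -0.9]
width: 0.0
```

```bash
python3 d.py
```

```text
t 2.85 p [ 0.4483 -0.1041  0.2781] station xyz -0.2023 -0.1297 0.2781 F [ 0.3  -0.2  -0.88] w 4.325311799330176e-05 yaw 110.04 tilt [-4.e-04  1.e-04 -1.e+00]
delta tool to above knob z.25: [0.1306 0.2017 0.0281]
```

Emit:
send_rows(
  increments=[
    {"delta_pos": [0.0218,0.0338,0],"twist": 0},
    {"delta_pos": [0.0218,0.0338,0],"twist": 0},
    {"delta_pos": [0.0218,0.0338,0],"twist": 0},
    {"delta_pos": [0.0218,0.0338,0],"twist": 0},
    {"delta_pos": [0.0218,0.0338,0],"twist": 0},
    {"delta_pos": [0.0218,0.0338,0],"twist": 0},
    {"delta_pos": [0,0,0.014],"twist": 0},
    {"delta_pos": [0,0,0.014],"twist": 0},
    {"delta_pos": [0,0,0.014],"twist": 0},
    {"delta_pos": [0,0,0],"twist": 0},
    {"delta_pos": [0,0,0],"twist": 0},
  ],
)

```text
time: 4.22
ee_pos: [0.5926, 0.0877, 0.2367]
ee_rot: [[-0.346, 0.938, 0.0], [0.938, 0.346, 0.0], [-0.0, 0.0, -1.0]]
contact_force: [-0.9, -0.6, 0.5]
width: -0.0001
```

```bash
python3 d.py; python3 - <<'E'
from h import *
from bench import *
f=grab_frame("side");cv2.imwrite("pics/s1.png",cv2.resize(f["pixels"][60:260,160:390],None,fx=3,fy=3,interpolation=cv2.INTER_CUBIC))
E
python3 d.py
```

```text
t 4.225 p [0.5926 0.0877 0.2367] station xyz -0.0004 0.0002 0.2367 F [-0.9  -0.58  0.5 ] w -8.98327002349958e-05 yaw 110.22 tilt [ 3.e-04  0.e+00 -1.e+00]
delta tool to above knob z.25: [-0.0002  0.0004 -0.0133]
t 4.275 p [0.5927 0.0877 0.2369] station xyz -0.0003 0.0001 0.2369 F [-0.62  0.09  0.29] w 0.00018014179383842773 yaw 110.25 tilt [ 6.e-04  0.e+00 -1.e+00]
delta tool to above knob z.25: [-0.0001  0.0003 -0.0131]
```

View pics/s1.png

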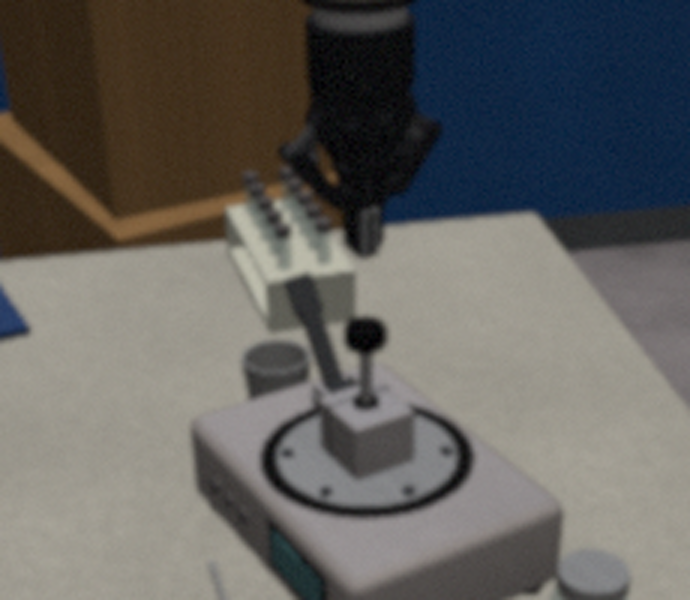

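The picture shows the fingertips at about (282,143) native and the knob top at about (282,167). That gap looks larger than the 26 mm I expected, so I'll check it.

```bash
python3 - <<'E'
from h import *
from bench import *
f=grab_frame("side");P=cloud(f)
print(proj(f,[.5927,.0877,.237]),proj(f,[.593,.0877,.211]))
for v in range(128,172,2): print(v,P[v,280].round(3),P[v,283].round(3))
f=grab_frame("top");P=cloud(f);cv2.imwrite("pics/t1.png",cv2.resize(f["pixels"][120:270,150:340],None,fx=4,fy=4))
print(proj(f,[.5927,.0877,.237]))
E
python3 d.py
```

```text
(np.float64(281.0253947140758), np.float64(157.70652208903377)) (np.float64(281.2929723410887), np.float64(167.84295185953258))
128 [0.589 0.076 0.314] [0.597 0.084 0.31 ]
130 [0.589 0.074 0.31 ] [0.596 0.079 0.307]
132 [0.59  0.08  0.303] [0.597 0.081 0.302]
134 [0.59  0.082 0.298] [0.596 0.076 0.299]
136 [0.59  0.082 0.293] [0.597 0.082 0.292]
138 [0.59  0.082 0.288] [0.595 0.076 0.29 ]
140 [0.59  0.081 0.284] [0.595 0.076 0.285]
142 [0.589 0.079 0.28 ] [0.596 0.081 0.279]
144 [0.59  0.083 0.273] [0.596 0.079 0.275]
146 [0.697 0.651 0.002] [0.708 0.649 0.002]
148 [0.694 0.634 0.002] [0.704 0.628 0.004]
150 [0.691 0.62  0.001] [0.701 0.616 0.002]
152 [0.688 0.603 0.001] [0.698 0.6   0.001]
154 [0.684 0.587 0.001] [0.695 0.585 0.001]
156 [0.681 0.572 0.001] [0.692 0.57  0.001]
158 [0.678 0.556 0.001] [0.688 0.553 0.001]
160 [0.675 0.541 0.001] [0.684 0.533 0.004]
162 [0.672 0.525 0.001] [0.682 0.521 0.002]
164 [0.669 0.51  0.001] [0.679 0.505 0.003]
166 [0.591 0.095 0.212] [0.599 0.097 0.21 ]
168 [0.59 0.09 0.21] [0.597 0.086 0.211]
170 [nan nan nan] [0.594 0.073 0.213]
(np.float64(235.431679386045), np.float64(188.0082539760434))
t 4.375 p [0.5927 0.0877 0.2368] station xyz -0.0003 0.0001 0.2368 F [ 0.11 -0.68  1.03] w 0.0001264125662171776 yaw 110.28 tilt [ 7.e-04 -0.e+00 -1.e+00]
delta tool to above knob z.25: [-0.0001  0.0003 -0.0132]
```

View pics/t1.png

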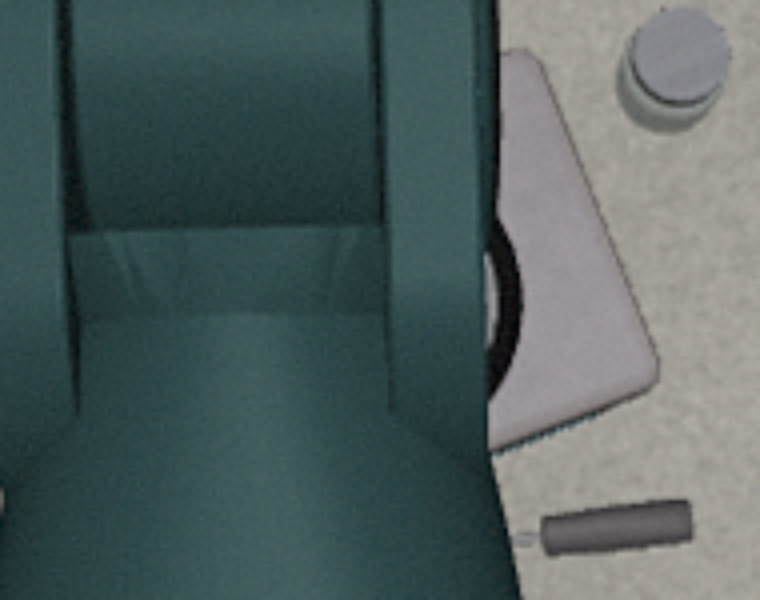

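The fingertips measure z≈0.272, but the reported TCP is 0.237. Either the picture is stale or there is an offset. I'll idle briefly and look again.

Emit:
send_rows(
  increments=[
    {"delta_pos": [0,0,0],"twist": 0},
    {"delta_pos": [0,0,0],"twist": 0},
    {"delta_pos": [0,0,0],"twist": 0},
    {"delta_pos": [0,0,0],"twist": 0},
  ],
)

```text
time: 4.88
ee_pos: [0.5925, 0.0877, 0.2363]
ee_rot: [[-0.347, 0.938, 0.0], [0.938, 0.347, -0.0], [-0.0, 0.0, -1.0]]
contact_force: [0.3, -0.1, -0.3]
width: -0.0001
```

```bash
cat > tip.py <<'E'
from h import *
from bench import *
import sys
f=grab_frame("side");P=cloud(f);cv2.imwrite("pics/%s.png"%sys.argv[1],cv2.resize(f["pixels"][100:260,180:390],None,fx=3,fy=3,interpolation=cv2.INTER_CUBIC))
m=(np.hypot(P[...,0]-.593,P[...,1]-.0877)<.03)&(P[...,2]>.15)
for v in range(100,200,1):
    if m[v].any(): print(v,P[v][m[v]].mean(0).round(3),m[v].sum(),end="; ")
E
python3 tip.py s2;python3 d.py
```

```text
100 [0.594 0.076 0.376] 25; 101 [0.595 0.075 0.374] 22; 102 [0.595 0.075 0.372] 22; 103 [0.595 0.074 0.37 ] 24; 104 [0.594 0.074 0.368] 23; 105 [0.595 0.074 0.366] 22; 106 [0.595 0.074 0.364] 22; 107 [0.591 0.074 0.362] 23; 108 [0.593 0.074 0.359] 22; 109 [0.589 0.075 0.357] 23; 110 [0.588 0.075 0.355] 22; 111 [0.59  0.076 0.352] 23; 112 [0.591 0.076 0.35 ] 22; 113 [0.592 0.076 0.348] 21; 114 [0.592 0.078 0.345] 21; 115 [0.593 0.081 0.342] 21; 116 [0.592 0.08  0.34 ] 21; 117 [0.596 0.079 0.337] 22; 118 [0.596 0.08  0.335] 22; 119 [0.597 0.082 0.332] 23; 120 [0.599 0.083 0.329] 22; 121 [0.599 0.084 0.326] 22; 122 [0.597 0.083 0.324] 23; 123 [0.596 0.081 0.323] 22; 124 [0.595 0.079 0.321] 20; 125 [0.591 0.077 0.32 ] 20; 126 [0.591 0.077 0.318] 18; 127 [0.588 0.076 0.316] 18; 128 [0.589 0.077 0.314] 17; 129 [0.588 0.078 0.311] 16; 130 [0.591 0.082 0.307] 14; 131 [0.591 0.083 0.304] 14; 132 [0.592 0.081 0.302] 13; 133 [0.592 0.082 0.3  ] 13; 134 [0.592 0.082 0.297] 13; 135 [0.592 0.082 0.295] 13; 136 [0.592 0.082 0.293] 13; 137 [0.592 0.082 0.29 ] 13; 138 [0.592 0.082 0.288] 13; 139 [0.5
[... 425 characters left out ...]
0.203] 14; 174 [0.592 0.077 0.201] 13; 175 [0.591 0.076 0.199] 11; 176 [0.591 0.076 0.196] 10; 177 [0.592 0.081 0.19 ] 6; 178 [0.593 0.085 0.186] 4; 179 [0.593 0.086 0.183] 4; 180 [0.593 0.085 0.18 ] 4; 181 [0.593 0.087 0.177] 4; 182 [0.593 0.087 0.174] 4; 183 [0.592 0.085 0.173] 4; 184 [0.593 0.085 0.169] 4; 185 [0.593 0.086 0.166] 4; 186 [0.594 0.086 0.164] 5; 187 [0.594 0.086 0.161] 5; 188 [0.594 0.086 0.158] 4; 189 [0.594 0.086 0.155] 5; 190 [0.594 0.087 0.152] 5; 191 [0.593 0.084 0.151] 2; t 4.925 p [0.5925 0.0877 0.2363] station xyz -0.0004 0.0002 0.2363 F [-0.03  0.58 -0.32] w 3.1304039844173896e-05 yaw 110.33 tilt [ 0. -0. -1.]
delta tool to above knob z.25: [-0.0002  0.0004 -0.0137]
```

View pics/s2.png

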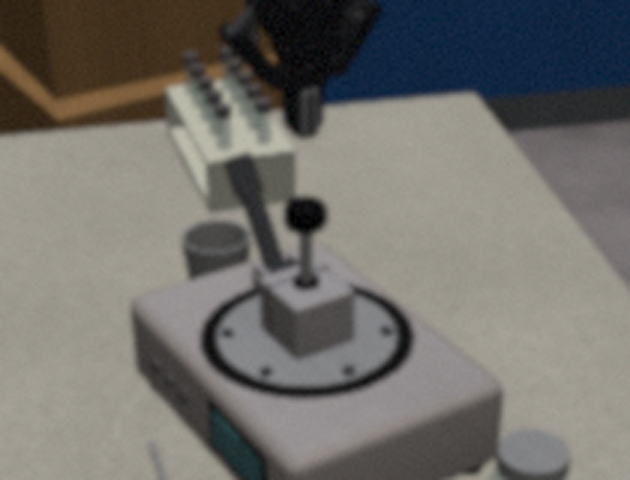

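The offset is real: the visible tip sits about 35 mm above the reported TCP, though it is aligned with the knob laterally. From here I'll go by touch, in small steps.

Emit:
send_rows(
  increments=[
    {"delta_pos": [0,0,0.006],"twist": 0},
    {"delta_pos": [0,0,0.006],"twist": 0},
    {"delta_pos": [0,0,0.006],"twist": 0},
    {"delta_pos": [0,0,0.003],"twist": 0},
    {"delta_pos": [0,0,0.003],"twist": 0},
    {"delta_pos": [0,0,0.003],"twist": 0},
    {"delta_pos": [0,0,0.003],"twist": 0},
  ],
)

```text
time: 5.8
ee_pos: [0.5925, 0.0877, 0.2061]
ee_rot: [[-0.347, 0.938, 0.0], [0.938, 0.347, 0.0], [-0.0, 0.0, -1.0]]
contact_force: [-0.8, -0.4, -1.4]
width: 0.0002
```

```bash
python3 tip.py s3 | tr ';' '\n' | awk '$1>140 && $1<175';python3 d.py
```

```text
141 [0.588 0.076 0.284] 16
 142 [0.588 0.079 0.28 ] 16
 143 [0.592 0.081 0.276] 13
 144 [0.592 0.082 0.274] 13
 145 [0.592 0.082 0.271] 13
 146 [0.591 0.082 0.269] 12
 147 [0.592 0.081 0.267] 13
 148 [0.592 0.082 0.264] 13
 149 [0.592 0.083 0.261] 13
 150 [0.592 0.082 0.259] 13
 151 [0.592 0.082 0.256] 13
 152 [0.592 0.082 0.254] 13
 153 [0.593 0.082 0.252] 12
 154 [0.593 0.081 0.25 ] 10
 155 [0.593 0.082 0.246] 10
 156 [0.594 0.082 0.244] 9
 157 [0.592 0.08  0.242] 4
 165 [0.596 0.1   0.212] 8
 166 [0.595 0.096 0.211] 12
 167 [0.595 0.09  0.212] 13
 168 [0.593 0.086 0.212] 14
 169 [0.592 0.081 0.212] 14
 170 [0.592 0.078 0.211] 14
 171 [0.591 0.076 0.209] 14
 172 [0.591 0.077 0.206] 14
 173 [0.591 0.077 0.203] 14
 174 [0.592 0.076 0.201] 13
t 5.85 p [0.5924 0.0878 0.2058] station xyz -0.0005 0.0003 0.2058 F [ 0.9   0.18 -0.32] w 0.00030979318108176156 yaw 110.34 tilt [-3.e-04  0.e+00 -1.e+00]
delta tool to above knob z.25: [-0.0003  0.0005 -0.0442]
```

View pics/s3.png

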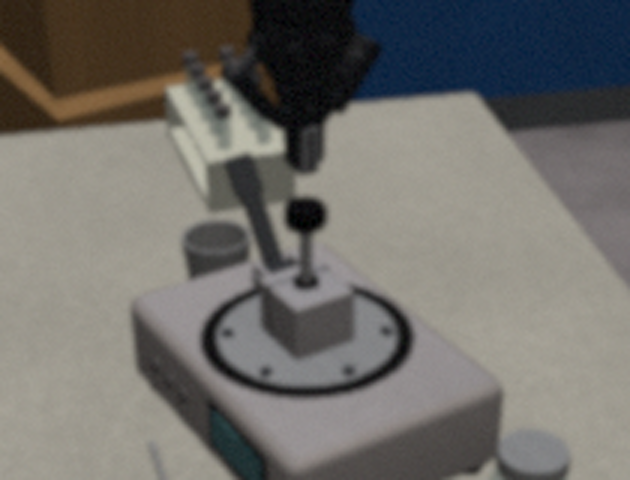

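No contact, and the tip is near z=0.241, about 29 mm above the knob. The lateral position is good (tip column 306, knob 305). Continuing down.

Emit:
send_rows(
  increments=[
    {"delta_pos": [0,0,0.006],"twist": 0},
    {"delta_pos": [0,0,0.006],"twist": 0},
    {"delta_pos": [0,0,0.006],"twist": 0},
    {"delta_pos": [0,0,0.002],"twist": 0},
    {"delta_pos": [0,0,0.002],"twist": 0},
  ],
)

```text
time: 6.48
ee_pos: [0.5925, 0.0877, 0.1842]
ee_rot: [[-0.348, 0.938, 0.0], [0.938, 0.348, -0.0], [-0.0, 0.0, -1.0]]
contact_force: [0.3, 0.7, -0.2]
width: 0.0001
```

Emit:
send_rows(
  increments=[
    {"delta_pos": [0,0,0.002],"twist": 0},
    {"delta_pos": [0,0,0.002],"twist": 0},
  ],
)

```text
time: 6.72
ee_pos: [0.5925, 0.0877, 0.1802]
ee_rot: [[-0.348, 0.938, 0.0], [0.938, 0.348, -0.0], [-0.0, 0.0, -1.0]]
contact_force: [-0.5, 0.5, -0.3]
width: -0.0
```

Emit:
send_rows(
  increments=[
    {"delta_pos": [0,0,0.002],"twist": 0},
    {"delta_pos": [0,0,0.002],"twist": 0},
  ],
)

```text
time: 6.98
ee_pos: [0.5926, 0.0878, 0.1764]
ee_rot: [[-0.348, 0.938, 0.0], [0.938, 0.348, -0.0], [-0.0, 0.0, -1.0]]
contact_force: [-1.6, -0.1, 2.9]
width: 0.0001
```

Emit:
send_rows(
  increments=[
    {"delta_pos": [0,0,0.002],"twist": 0},
    {"delta_pos": [0,0,0.002],"twist": 0},
  ],
)

```text
time: 7.22
ee_pos: [0.5925, 0.0878, 0.1723]
ee_rot: [[-0.348, 0.938, 0.0], [0.938, 0.348, 0.0], [-0.0, 0.0, -1.0]]
contact_force: [-0.8, 0.7, 3.8]
width: 0.0001
```

Emit:
send_rows(
  increments=[
    {"delta_pos": [0,0,0.002],"twist": 0},
    {"delta_pos": [0,0,0.002],"twist": 0},
  ],
)

```text
time: 7.48
ee_pos: [0.5925, 0.0878, 0.1682]
ee_rot: [[-0.348, 0.938, 0.0], [0.938, 0.348, 0.0], [-0.0, 0.0, -1.0]]
contact_force: [-0.7, 0.1, 2.7]
width: -0.0
```

Contact at reported z≈0.177, with a free-slide force of about 3–4 N. Travel is now about 16 mm. The seat is at least 9 mm further.

Emit:
send_rows(
  increments=[
    {"delta_pos": [0,0,0.002],"twist": 0},
    {"delta_pos": [0,0,0.002],"twist": 0},
  ],
)

```text
time: 7.72
ee_pos: [0.5925, 0.0878, 0.1642]
ee_rot: [[-0.348, 0.938, 0.0], [0.938, 0.348, 0.0], [0.0, 0.0, -1.0]]
contact_force: [-0.4, 0.6, 2.7]
width: 0.0001
```

Emit:
send_rows(
  increments=[
    {"delta_pos": [0,0,0.002],"twist": 0},
    {"delta_pos": [0,0,0.002],"twist": 0},
  ],
)

```text
time: 7.98
ee_pos: [0.5925, 0.0878, 0.1602]
ee_rot: [[-0.348, 0.938, 0.0], [0.938, 0.348, 0.0], [-0.0, 0.0, -1.0]]
contact_force: [-0.9, -0.2, 3.4]
width: -0.0001
```

Emit:
send_rows(
  increments=[
    {"delta_pos": [0,0,0.002],"twist": 0},
  ],
)

```text
time: 8.1
ee_pos: [0.5925, 0.0878, 0.1582]
ee_rot: [[-0.348, 0.938, 0.0], [0.938, 0.348, -0.0], [-0.0, 0.0, -1.0]]
contact_force: [-1.3, -0.0, 4.1]
width: -0.0002
```

Emit:
send_rows(
  increments=[
    {"delta_pos": [0,0,0.002],"twist": 0},
  ],
)

```text
time: 8.22
ee_pos: [0.5925, 0.0878, 0.1562]
ee_rot: [[-0.348, 0.938, 0.0], [0.938, 0.348, -0.0], [-0.0, 0.0, -1.0]]
contact_force: [0.0, 0.1, 4.4]
width: 0.0002
```

Free slide is about 3.5 N. I'm going in 2 mm rows now and watching for a jump to 6 N or more.

Emit:
send_rows(
  increments=[
    {"delta_pos": [0,0,0.002],"twist": 0},
  ],
)

```text
time: 8.35
ee_pos: [0.5925, 0.0878, 0.1542]
ee_rot: [[-0.348, 0.938, 0.0], [0.938, 0.348, 0.0], [-0.0, 0.0, -1.0]]
contact_force: [0.3, -0.0, 3.3]
width: 0.0001
```

Emit:
send_rows(
  increments=[
    {"delta_pos": [0,0,0.002],"twist": 0},
  ],
)

```text
time: 8.48
ee_pos: [0.5925, 0.0878, 0.1521]
ee_rot: [[-0.348, 0.938, 0.0], [0.938, 0.348, 0.0], [0.0, 0.0, -1.0]]
contact_force: [-0.3, -0.0, 3.6]
width: 0.0002
```

Emit:
send_rows(
  increments=[
    {"delta_pos": [0,0,0.0015],"twist": 0},
  ],
)

```text
time: 8.6
ee_pos: [0.5925, 0.0877, 0.1507]
ee_rot: [[-0.347, 0.938, 0.0], [0.938, 0.347, 0.0], [0.0, 0.0, -1.0]]
contact_force: [-1.0, 0.0, 4.6]
width: -0.0003
```

Emit:
send_rows(
  increments=[
    {"delta_pos": [0,0,0.002],"twist": 0},
  ],
)

```text
time: 8.72
ee_pos: [0.5925, 0.0878, 0.1487]
ee_rot: [[-0.347, 0.938, 0.0], [0.938, 0.347, 0.0], [-0.0, 0.0, -1.0]]
contact_force: [-1.3, -0.4, 5.4]
width: -0.0003
```

Emit:
send_rows(
  increments=[
    {"delta_pos": [0,0,0.002],"twist": 0},
  ],
)

```text
time: 8.85
ee_pos: [0.5925, 0.0877, 0.1469]
ee_rot: [[-0.348, 0.938, 0.0], [0.938, 0.348, -0.0], [-0.0, 0.0, -1.0]]
contact_force: [-1.0, -0.4, 7.4]
width: -0.0002
```

Emit:
send_rows(
  increments=[
    {"delta_pos": [0,0,0.002],"twist": 0},
  ],
)

```text
time: 8.98
ee_pos: [0.5926, 0.0877, 0.145]
ee_rot: [[-0.347, 0.938, 0.0], [0.938, 0.347, -0.0], [-0.0, 0.0, -1.0]]
contact_force: [-1.8, -1.2, 7.6]
width: -0.0002
```

The seat met the rod near z≈0.149 reported. I'll press slightly more and hold.

Emit:
send_rows(
  increments=[
    {"delta_pos": [0,0,0.001],"twist": 0},
  ],
)

```text
time: 9.1
ee_pos: [0.5926, 0.0878, 0.144]
ee_rot: [[-0.348, 0.938, 0.0], [0.938, 0.348, 0.0], [-0.0, 0.0, -1.0]]
contact_force: [-1.1, -0.1, 8.0]
width: 0.0001
```

Emit:
send_rows(
  increments=[
    {"delta_pos": [0,0,0.001],"twist": 0},
  ],
)

```text
time: 9.22
ee_pos: [0.5926, 0.0877, 0.1431]
ee_rot: [[-0.348, 0.938, 0.001], [0.938, 0.348, -0.0], [-0.0, 0.001, -1.0]]
contact_force: [-2.4, 1.1, 9.8]
width: -0.0
```

Emit:
send_rows(
  increments=[
    {"delta_pos": [0,0,0],"twist": 0},
    {"delta_pos": [0,0,0],"twist": 0},
    {"delta_pos": [0,0,0],"twist": 0},
  ],
)

```text
time: 9.6
ee_pos: [0.5926, 0.0878, 0.143]
ee_rot: [[-0.348, 0.938, 0.0], [0.938, 0.348, 0.0], [-0.0, 0.0, -1.0]]
contact_force: [-0.9, -0.5, 7.0]
width: -0.0004
```

```bash
python3 tip.py s4 | tr ';' '\n' | awk '$1>170 && $1<191';python3 d.py
```

```text
171 [0.593 0.083 0.205] 14
 172 [0.592 0.083 0.203] 14
 173 [0.593 0.081 0.201] 13
 174 [0.593 0.082 0.198] 12
 175 [0.593 0.082 0.195] 13
 176 [0.592 0.082 0.193] 12
 177 [0.592 0.082 0.19 ] 12
 178 [0.591 0.08  0.188] 8
 179 [0.593 0.083 0.184] 11
 180 [0.594 0.085 0.18 ] 13
 181 [0.592 0.085 0.178] 14
 182 [0.591 0.083 0.176] 13
 183 [0.591 0.079 0.176] 14
 184 [0.591 0.078 0.174] 14
 185 [0.592 0.078 0.171] 15
 186 [0.592 0.078 0.168] 15
 187 [0.592 0.076 0.166] 13
 188 [0.591 0.076 0.164] 12
 189 [0.592 0.075 0.162] 9
 190 [0.593 0.08  0.156] 5
t 9.65 p [0.5925 0.0878 0.143 ] station xyz -0.0004 0.0002 0.143 F [-1.17 -0.19  7.58] w -0.00028677349131543044 yaw 110.34 tilt [ 4.e-04  0.e+00 -1.e+00]
delta tool to above knob z.25: [-0.0002  0.0004 -0.107 ]
```

View pics/s4.png

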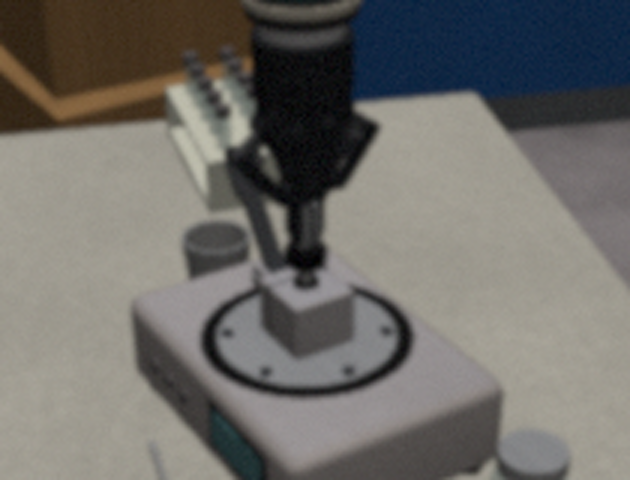

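The knob top is now at z≈0.177, so travel is about 41 mm, with roughly 6–7 mm of seat compression and the lever still open. It held for more than 0.4 s. Next I lift straight up, then shift toward the lever.

Emit:
send_rows(
  increments=[
    {"delta_pos": [0,0,-0.002],"twist": 0},
    {"delta_pos": [0,0,-0.008],"twist": 0},
    {"delta_pos": [0,0,-0.02],"twist": 0},
    {"delta_pos": [0,0,-0.025],"twist": 0},
    {"delta_pos": [0,0,-0.02],"twist": 0},
    {"delta_pos": [0.025,0,-0.01],"twist": 0},
    {"delta_pos": [0.025,0,0],"twist": 0},
    {"delta_pos": [0.02,0,0],"twist": 0},
    {"delta_pos": [0.01,0,0],"twist": 0},
    {"delta_pos": [0,0,0],"twist": 0},
  ],
)

```text
time: 10.9
ee_pos: [0.5645, 0.1631, 0.2277]
ee_rot: [[-0.348, 0.937, -0.0], [0.937, 0.348, -0.0], [-0.0, -0.0, -1.0]]
contact_force: [-0.1, -0.7, 0.3]
width: 0.0004
```

```bash
python3 d.py; python3 tip.py s5 | tr ';' '\n' | awk '$1>175 && $1<191'; python3 d.py
```

```text
t 10.9 p [0.5645 0.1631 0.2277] station xyz -0.0005 0.0806 0.2277 F [-0.15 -0.69  0.3 ] w 0.0004242289029963622 yaw 110.38 tilt [-2.e-04 -1.e-04 -1.e+00]
delta tool to above knob z.25: [-0.0806  0.0004 -0.0223]
178 [0.597 0.1   0.177] 7
 179 [0.596 0.096 0.177] 11
 180 [0.595 0.091 0.177] 13
 181 [0.593 0.087 0.177] 14
 182 [0.592 0.082 0.177] 14
 183 [0.591 0.079 0.176] 14
 184 [0.591 0.078 0.174] 14
 185 [0.592 0.077 0.171] 15
 186 [0.592 0.078 0.168] 15
 187 [0.592 0.077 0.166] 13
 188 [0.591 0.077 0.164] 12
 189 [0.591 0.074 0.162] 9
 190 [0.592 0.079 0.156] 5
t 10.95 p [0.5648 0.1626 0.2277] station xyz -0.0005 0.0801 0.2277 F [0.2  0.66 0.44] w 0.0001383399365324748 yaw 110.35 tilt [-1.e-04 -2.e-04 -1.e+00]
delta tool to above knob z.25: [-0.0801  0.0004 -0.0223]
```

View pics/s5.png

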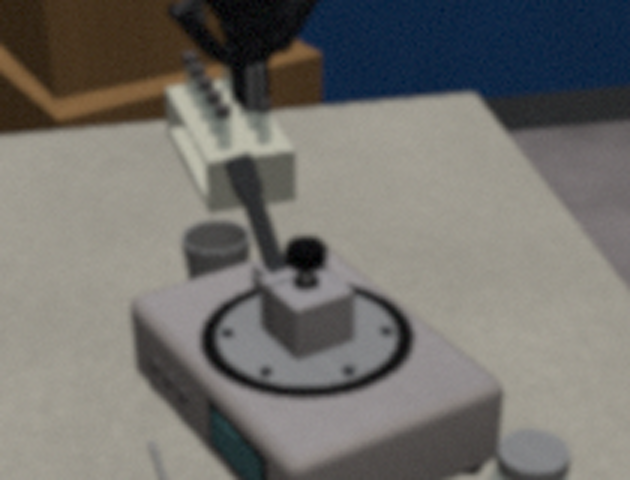

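The rod stayed put with the knob top at 0.177. Now I descend beside the lever's pad.

Emit:
send_rows(
  increments=[
    {"delta_pos": [0,0,0.02],"twist": 0},
    {"delta_pos": [0,0,0.02],"twist": 0},
    {"delta_pos": [0.003,0,0.012],"twist": 0},
    {"delta_pos": [0.003,0,0.006],"twist": 0},
    {"delta_pos": [0.001,0,0.005],"twist": 0},
  ],
)

```text
time: 11.58
ee_pos: [0.5625, 0.1695, 0.1649]
ee_rot: [[-0.348, 0.938, 0.001], [0.938, 0.348, 0.0], [-0.0, 0.001, -1.0]]
contact_force: [0.5, -0.5, 1.5]
width: -0.0001
```

Emit:
send_rows(
  increments=[
    {"delta_pos": [0.004,0,0.0035],"twist": 0},
    {"delta_pos": [0.004,0,0.0035],"twist": 0},
    {"delta_pos": [0.005,0,0.004],"twist": 0},
  ],
)

```text
time: 11.95
ee_pos: [0.5578, 0.1817, 0.1537]
ee_rot: [[-0.348, 0.938, 0.0], [0.938, 0.348, -0.0], [-0.0, 0.0, -1.0]]
contact_force: [0.3, -1.4, -0.2]
width: -0.0001
```

```bash
python3 d.py; python3 tip.py s6 >/dev/null; python3 d.py
```

```text
t 11.95 p [0.5578 0.1817 0.1537] station xyz -0.0004 0.1004 0.1537 F [ 0.31 -1.42 -0.19] w -0.00012072455694903479 yaw 110.33 tilt [ 4.e-04 -2.e-04 -1.e+00]
delta tool to above knob z.25: [-0.1005  0.0004 -0.0962]
t 12.0 p [0.5575 0.1822 0.1533] station xyz -0.0005 0.101 0.1533 F [ 0.09 -0.22  1.07] w 2.7920084987640502e-06 yaw 110.35 tilt [-1.e-04 -1.e-04 -1.e+00]
delta tool to above knob z.25: [-0.101   0.0004 -0.0967]
```

View pics/s6.png

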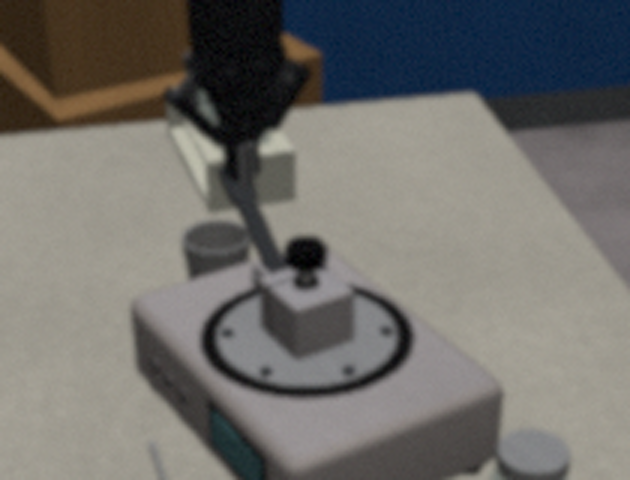

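The tip is meeting the paddle at about crop (240,185), and the lever has started to move. I'll follow the arc.

Emit:
send_rows(
  increments=[
    {"delta_pos": [0.003,0,0.004],"twist": 0},
    {"delta_pos": [0.003,0,0.005],"twist": 0},
    {"delta_pos": [0.003,0,0.005],"twist": 0},
    {"delta_pos": [0.003,0,0.006],"twist": 0},
  ],
)

```text
time: 12.5
ee_pos: [0.5538, 0.1933, 0.1342]
ee_rot: [[-0.348, 0.938, 0.001], [0.938, 0.348, 0.001], [0.0, 0.001, -1.0]]
contact_force: [-1.9, 1.8, 9.4]
width: 0.0002
```

```bash
python3 d.py; python3 tip.py s7 >/dev/null
```

```text
t 12.5 p [0.5538 0.1933 0.1342] station xyz -0.0001 0.1126 0.1342 F [-1.95  1.75  9.4 ] w 0.00020964708787317863 yaw 110.34 tilt [ 1.2e-03  9.0e-04 -1.0e+00]
delta tool to above knob z.25: [-0.1126  0.0002 -0.1159]
```

View pics/s7.png

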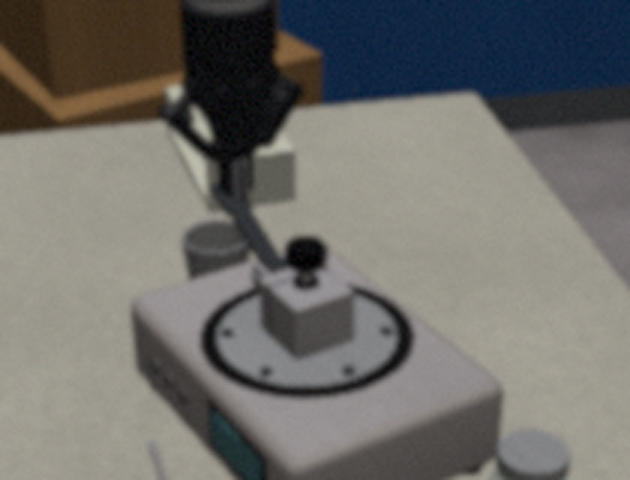

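Emit:
send_rows(
  increments=[
    {"delta_pos": [0.002,0,0.006],"twist": 0},
    {"delta_pos": [0.002,0,0.006],"twist": 0},
    {"delta_pos": [0.002,0,0.006],"twist": 0},
    {"delta_pos": [0.001,0,0.006],"twist": 0},
    {"delta_pos": [0.001,0,0.006],"twist": 0},
  ],
)

```text
time: 13.18
ee_pos: [0.551, 0.201, 0.1039]
ee_rot: [[-0.348, 0.938, 0.001], [0.938, 0.348, 0.001], [0.001, 0.001, -1.0]]
contact_force: [0.8, 2.3, 3.4]
width: 0.0001
```

Emit:
send_rows(
  increments=[
    {"delta_pos": [0,0,0.005],"twist": 0},
    {"delta_pos": [0,0,0.005],"twist": 0},
    {"delta_pos": [0,0,0.004],"twist": 0},
  ],
)

```text
time: 13.55
ee_pos: [0.5506, 0.2, 0.0892]
ee_rot: [[-0.347, 0.938, -0.001], [0.938, 0.347, -0.0], [-0.0, -0.001, -1.0]]
contact_force: [-0.1, -0.8, -0.1]
width: -0.0002
```

```bash
python3 d.py; python3 tip.py s8 >/dev/null; python3 d.py
```

```text
t 13.55 p [0.5506 0.2    0.0892] station xyz -0.0008 0.1201 0.0892 F [-0.06 -0.78 -0.1 ] w -0.00017936074185060795 yaw 110.33 tilt [-7.e-04 -4.e-04 -1.e+00]
delta tool to above knob z.25: [-0.1201  0.0007 -0.1608]
t 13.6 p [0.5504 0.2    0.0888] station xyz -0.001 0.1201 0.0888 F [ 0.03  0.77 -0.16] w 0.0002477513681206324 yaw 110.32 tilt [-1.1e-03 -5.0e-04 -1.0e+00]
delta tool to above knob z.25: [-0.1201  0.0007 -0.1612]
```

View pics/s8.png

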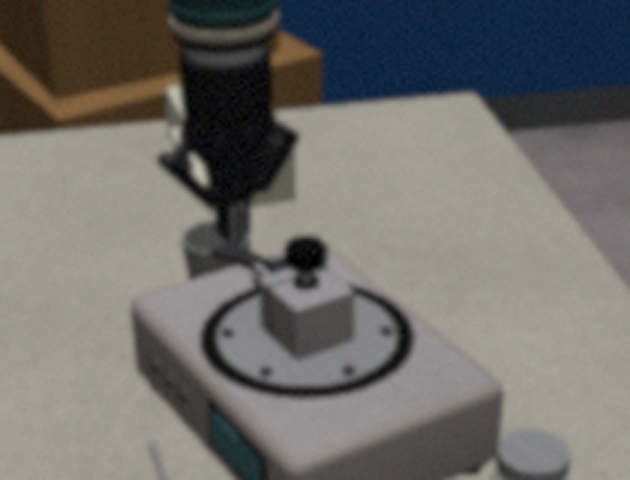

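The force fell to zero, so the lever has snapped away. I'll lift straight up, move back so both cameras can see, and verify.

Emit:
send_rows(
  increments=[
    {"delta_pos": [0,0,-0.015],"twist": 0},
    {"delta_pos": [0,0,-0.03],"twist": 0},
    {"delta_pos": [0,0,-0.03],"twist": 0},
    {"delta_pos": [0,0,-0.03],"twist": 0},
    {"delta_pos": [0,0,-0.03],"twist": 0},
    {"delta_pos": [0,-0.03,-0.02],"twist": 0},
    {"delta_pos": [-0.02,-0.04,0],"twist": 0},
    {"delta_pos": [-0.03,-0.04,0],"twist": 0},
    {"delta_pos": [-0.03,-0.04,0],"twist": 0},
    {"delta_pos": [-0.03,-0.04,0],"twist": 0},
    {"delta_pos": [-0.03,-0.02,0],"twist": 0},
    {"delta_pos": [0,0,0],"twist": 0},
  ],
)

```text
time: 15.1
ee_pos: [0.4022, -0.0056, 0.2461]
ee_rot: [[-0.345, 0.939, 0.002], [0.939, 0.345, -0.001], [-0.001, 0.001, -1.0]]
contact_force: [0.0, -0.0, 0.4]
width: 0.0001
```

Emit:
send_rows(
  increments=[
    {"delta_pos": [-0.03,-0.02,0],"twist": 0},
    {"delta_pos": [-0.03,-0.02,0],"twist": 0},
    {"delta_pos": [-0.03,0,0],"twist": 0},
    {"delta_pos": [-0.03,0,0],"twist": 0},
    {"delta_pos": [-0.03,0,0],"twist": 0},
    {"delta_pos": [0,0,0],"twist": 0},
    {"delta_pos": [0,0,0],"twist": 0},
  ],
)

```text
time: 15.98
ee_pos: [0.4172, -0.1578, 0.2451]
ee_rot: [[-0.348, 0.938, 0.0], [0.938, 0.348, 0.0], [0.0, 0.0, -1.0]]
contact_force: [-0.1, 0.2, 0.8]
width: -0.0001
```

```bash
python3 d.py; python3 - <<'E'
from h import *
from bench import *
C=np.array([.593,.0877]);y=np.radians(20.3);ux=np.array([np.cos(y),np.sin(y)]);uy=np.array([-np.sin(y),np.cos(y)])
for n,sl in(("top",(slice(120,270),slice(110,340))),("side",(slice(130,300),slice(200,390)))):
    f=grab_frame(n);P=cloud(f);cv2.imwrite(f"pics/{n}9.png",cv2.resize(f["pixels"][sl],None,fx=3,fy=3,interpolation=cv2.INTER_CUBIC))
    d=P[...,:2]-C;a=d@uy;b=d@ux
    m=(abs(b)<.012)&(a>.06)&(a<.143)&(P[...,2]>.097)&(P[...,2]<.25)
    k=np.polyfit(a[m],P[m][:,2],1);print(n,m.sum(),"lever deg",np.degrees(np.arctan(k[0])),"val",1.047-np.arctan(k[0]),P[m][:,2].min(),P[m][:,2].max())
    q=P[(np.hypot(a,b)<.016)&(P[...,2]>.15)];print("knob z",np.percentile(q[:,2],[50,80,95]))
    g=dict(np.load(n+"0.npz"));print("bystander px diff", {nm:float(cv2.absdiff(g["pixels"][s],f["pixels"][s]).mean()) for nm,s in (({"jar":np.s_[120:155,302:335],"driver":np.s_[240:265,245:328],"cup":np.s_[200:238,118:160]} if n=="top" else {"jar":np.s_[240:290,338:375],"driver":np.s_[245:300,225:255],"cup":np.s_[172:195,238:262]}).items())})
E
```

```text
t 15.975 p [ 0.4172 -0.1578  0.2451] station xyz -0.25 -0.1692 0.2451 F [-0.1   0.24  0.79] w -7.84564729239758e-05 yaw 110.36 tilt [ 1.e-04  2.e-04 -1.e+00]
delta tool to above knob z.25: [ 0.169   0.2502 -0.0048]
top 388 lever deg -14.405700866264104 val 1.298426911173708 0.10396041105625264 0.13251015736709348
knob z [0.17556599 0.17716284 0.17847698]
bystander px diff {'jar': 11.961327561327561, 'driver': 11.98859437751004, 'cup': 11.209482038429407}
side 92 lever deg -14.464518619937294 val 1.299453474633932 0.10229864654758769 0.12792274470646003
knob z [0.17466946 0.17680534 0.17761894]
bystander px diff {'jar': 1.4050450450450451, 'driver': 1.3923232323232324, 'cup': 5.01268115942029}
```

View pics/top9.png

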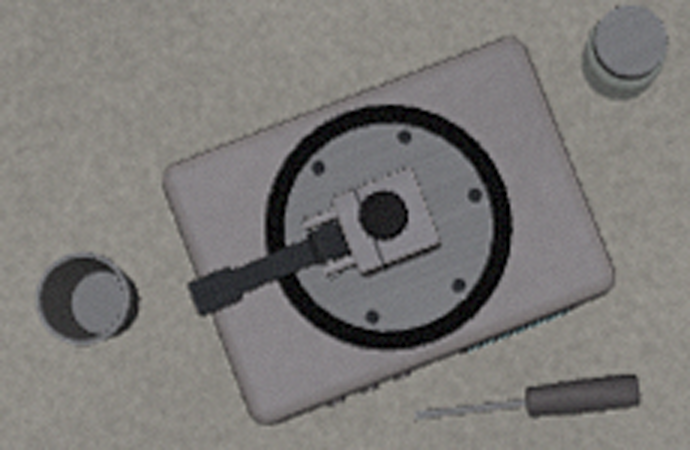

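View pics/side9.png

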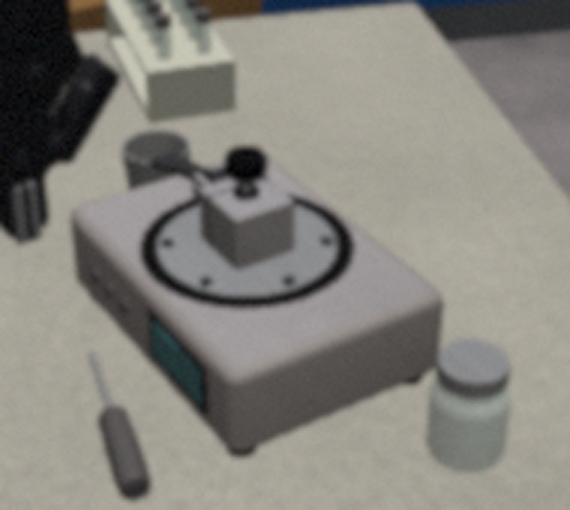

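The lever is shut at 1.30 rad in both views. The knob is still at 0.177. The jar, cup and driver are at the same pixels as at the start: (319,134), (140,219) and (290,253) in the top view. The gripper is clear of everything, so I'm handing in.

```bash
python3 -c "from bench import close_job;print(close_job())"
```

```text
the job is handed in; nothing more can be done
None
```

The rod is pressed onto the spring seat, the cam lever is snapped shut, and I handed the job in at about 16 s of the 40 s allowed. No verdict was reported.

- **Rod:** I pushed the knob down with the closed fingertips. Free sliding took about 3.5 N, and the seat met the rod at about 35 mm of travel. I stopped at about 41 mm, where the push force peaked at 9.8 N. That is roughly 6 mm of seat compression, about 6 N by the seat's spring figures. It was held there for more than 0.4 s while the lever was still open.
- **Lever:** I pressed the paddle along its arc until the force dropped to zero as it snapped over. Then I lifted away and moved clear.
- **Last checks:** Both cameras put the lever at 1.30 rad. The knob top was still at about 0.177 m, so the rod had not crept. The jar, cup and driver were where they started, and the gripper was touching nothing.
- **Disagreements:** The visible fingertips sat about 34 mm higher than the reported TCP. I worked from the measured contact at the knob instead. In the top view, the picture comparison around the jar, cup and driver differed about equally everywhere (11 to 12 grey levels). I took this as a brightness change, because their pixel positions were unchanged.
- **Not measured directly:** The clamped seat force comes from the felt forces and the unchanged knob height.

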